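# Clear the scan rail, load the rock specimens and run them to the scan stop

### The arm

A 7-joint arm with a two-finger parallel gripper is mounted at the origin on the work surface. World frame = base frame: x ahead of the robot, y to its left, z up, the work surface at z = 0. Lengths are in m, angles in rad, forces in N, time in s.
With the tool pointing down it reaches from about 0.4 to 0.875 m from the base axis. Payload 19.3 kg.
Tool frame: the origin (TCP) lies midway between the tips of the shut fingers; the grasp point (between the pads) lies 19 mm behind it; z points along the fingers, y is the line along which they close (so a half turn about z gives the same grasp; the last joint's range is limited). The gripper opens to 85 mm and grips with 20 to 120 N. Pads are 22 mm wide; open, the fingers measure 114 mm over their backs; the gripper's body (76 mm by 85 mm) begins 54 mm behind the grasp point. The pads swing forward as they close: fully open they stand 13 mm farther back than shut.
Start: joints at [1.117, 0.521, -0.036, 1.599, 0.021, 1.021, -0.113], TCP at [0.234, -0.58, 0.231] pointing down, gripper open.
Joint ranges: [-2.91, 2.91], [-0.3, 2.13], [-1.5, 1.42], [0.17, 2.43], [-1.26, 4.41], [0.16, 1.93], [-2.52, 2.52]. Speed limits (rad/s): [1.89, 1.89, 2.39, 2.39, 3.01, 3.01, 3.01].

### API

Orientations are given as [roll, pitch, yaw] about the fixed x, y, z axes, in that order (R = Rz(yaw) Ry(pitch) Rx(roll)).
In Python, from workcell import * gives the robot as it stands. The module is installed in compiled form; this text tells all that it offers.
- The arm moves only by the tool play_rows, never from a script. Its argument "deltas" is a list of rows, each a list of 7 numbers: the shift along the tool's x, y, z in units of 500 mm (1.0 is 500 mm), then the turn, a rotation vector about the tool's x, y, z in units of 120 degrees (1.0 is 120 degrees), then the closure, from 0 (fully open) to 1 (shut). A call has 1 to 10 rows; each row is the pose to reach, as a shift and turn from the pose commanded when the call began, along the tool's axes at that moment; what a row does not reach only later rows make up. A row lasts 1/10 s, in which the tool goes at most 50 mm and 8.59 degrees, less where a joint would pass 70% of its speed; a pose out of reach is approached as far as the arm can. A call with a number of a shift or a turn outside -1 to 1 is refused whole. A call with a gripper value outside its range is refused whole. The fingers move at their own pace and stop on an object; "newtons" is the grip in N (left out, the last holds). Time passes only in rows, so rows that repeat a pose let the fingers close. It gives the time, the measured TCP pose, the force, the opening and the grip force at its end, in the units of the state.
- observe(): the state, without advancing time (a new reading comes with each control period).
- grab_frame(name): name is "side" or "top" or "wrist"; returns the picture (420x560x3 uint8, red, green, blue); there is no depth.
- get_calibration(name): a dict with "fovy" (degrees; the focal length in pixels is half the picture's height over the tangent of half this angle, whatever the lens; pixels are square), "cx", "cy" (the principal point, pixels), "xyz" and "rotation" of the camera in the world. Camera axes: x right, y down, z forward; pixel columns grow to the right and rows downward; lengths in m; the calibration is good to about 2 mm. The wrist camera is an equidistant fisheye: a pixel r from the principal point sees the ray r / f radians off the axis. A picture is of the moment at which its call begins: read the wrist's pose just before it. get_calibration takes no time and is no camera call; for the wrist camera it gives the pose at the moment of the call.
- job_done(): hands the job in; it is judged then, once.
The state is a dict: "clock": time; "qpos": joint angles; "qd": joint speeds; "joint_efforts": joint torques, N m; "position": TCP position; "tool_rot": TCP orientation; "force": force on the tool from outside, world axes, zero at the start; "moment": the same for the moment, N m; "grip_width": finger opening in m; "finger_force": force on a finger pad.
Only numpy, scipy, OpenCV 4.12 (cv2) and the standard library are available. Lean on these libraries where they do the work, as an engineer would, in place of code of your own. Each camera call takes 0.05 s, during which the arm holds its last target. There are 200 camera calls.

### The job

The white probe and stray grey rock lumps are blocking the scan rail: lay the probe in its black rest and put every grey lump in the yellow bin, and set all the ochre rock specimens side by side on the floor of the blue carrier while it waits at the loading end. Then slide the loaded carrier gently along the rail until it rests against the red stop, and only then press the green scan button fully. Leave the carrier at the stop with the specimens in it, and do not disturb anything else on the bench.

Things in the scene. Friction and masses are not known exactly. Their poses are not given: they have to be found in the camera images.
- rail: Slide rail fixed to the bench, 660 mm long, 160 mm wide; origin at the middle of its underside, y along the rail towards the stop, x across it, z up. An aluminium floor 8 mm thick between two grey side guides (each 12 mm wide, tops 24 mm above the bench, inner faces 135 mm apart). Smooth: little friction (about 0.2). A 20 mm high bar closes the channel at its -y end.
- carrier_floor (a point): Blue carrier tray that slides in the channel (loose, about 0.5 kg, 130 mm across by 212 mm along the rail): this point is the centre of its inner floor, which lies 8 mm above its underside (16 mm above the bench); y along the rail towards the stop, x across. Inside 120 x 202 mm; walls 5 mm thick and 14 mm high above the floor. Holds four specimens side by side, long sides across the rail.
- carrier_nose (a point): Middle of the carrier's front (+y) end face, 12 mm above its underside; it meets the stop. Same axes as carrier_floor.
- carrier_tab (a point): Orange push tab standing on the carrier's rear (-y) end, 40 mm across the rail, 14 mm thick along it, from the carrier's underside to 60 mm above it; this point is its middle, 35 mm above the underside. The carrier is pushed by its rear face. Same axes.
- stop (a point): Rigid red stop bar across the channel (110 mm across, 20 mm thick, top 44 mm above the bench), part of the scan unit: this point is the middle of the face that the carrier's nose meets, 20 mm above the bench; axes as the rail's. Clamped at a different place along the rail each time.
- scan (a joint): Green scan button (36 mm wide) in a grey housing on the bench: 0 out, 0.006 m fully pressed; springs back; about 5 N presses it fully.
- scan_top (a point): Centre of the scan button's top when out; it is pressed straight down.
- bin_in (a point): Yellow open bin for stray lumps, fixed, outside 115 x 150 x 50 mm, walls 4 mm: this point is the centre of its inner floor, y along the long side, z up.
- rest_in (a point): Black shallow rest tray for the probe, fixed, outside 245 x 80 x 16 mm, walls and floor 5 mm thick: this point is the centre of its inner floor, x along the long side.
- probe_c (a point): White handheld probe, 0.22 kg, 200 mm long: a body 150 mm long, 32 mm wide and 28 mm high with a round nose of 26 mm at the +x end. Lies across the rail on the tops of the guides at the start. This point is half-way up, at the middle of its whole length; x along it, z up.
- spec1_c (a point): Sawn ochre rock specimen with brown and pale bands, 52 x 40 x 36 mm (x, y, z), about 0.19 kg; this point is its centre. Stands loose on the bench at the start; may be absent.
- spec2_c (a point): Sawn ochre rock specimen with brown and pale bands, 52 x 40 x 36 mm (x, y, z), about 0.19 kg; this point is its centre. Stands loose on the bench at the start; may be absent.
- spec3_c (a point): Sawn ochre rock specimen with brown and pale bands, 52 x 40 x 36 mm (x, y, z), about 0.19 kg; this point is its centre. Stands loose on the bench at the start; may be absent.
- spec4_c (a point): Sawn ochre rock specimen with brown and pale bands, 52 x 40 x 36 mm (x, y, z), about 0.19 kg; this point is its centre. Stands loose on the bench at the start; may be absent.
- lump1_c (a point): Stray dark grey angular rock lump, about 46 x 40 x 46 mm, grippable like a block of 42 x 36 x 44 mm (x, y, z), about 0.18 kg; this point is its centre. Lies in the channel between carrier and stop at the start; may be absent.
- lump2_c (a point): Stray dark grey angular rock lump, about 46 x 40 x 46 mm, grippable like a block of 42 x 36 x 44 mm (x, y, z), about 0.18 kg; this point is its centre. Lies in the channel between carrier and stop at the start; may be absent.
- dropper: Amber dropper bottle, 44 mm wide, 90 mm high; bystander, leave alone. Origin at its foot.
- mug: Blue mug, 80 mm wide, 90 mm high; bystander, leave alone. Origin at its foot.
- tin: Red and steel sample tin, 50 mm wide, 30 mm high; bystander, leave alone. Origin at its foot.
- rule: Yellow folded rule, 100 x 20 x 14 mm; bystander, leave alone.
- lens: Steel hand-lens case, 40 mm wide, 14 mm high; bystander, leave alone.
- scalebar: White scale bar, 100 x 25 x 6 mm; bystander, leave alone.
- scanner: The scan unit (fixed): red stop bar, post and white head, 250 mm high; its origin lies on the bench below the stop face. Post and head stand beside the rail on its +x side, 100 mm before the stop and from 85 mm off the rail's centre line outwards: the space above the carrier is free. The carrier must not be rammed into it (60 N is too much).
- carrier: The whole blue carrier; origin at the centre of its underside, axes as carrier_floor's.
Things that resemble listed ones, but are neither listed nor needed, are in the scene too. Leave any purple look-alike of the part that bears scan alone. Leave any pink look-alike of the part that bears spec1_c alone.

How it is judged:
By the outcome, as a careful person would: the job done as asked, in the order asked, and still so for the second after the job is handed in, with the robot touching nothing.
Of spec1, spec2, spec3, spec4 only 3 to 4 are there at a start; the rules pass over those that are not, and their reading is None.
Of lump1, lump2 only 1 to 2 are there at a start; the rules pass over those that are not, and their reading is None.
At some moment in a run one of spec1, spec2, spec3, spec4, lump1, lump2 may be knocked a few centimetres aside while the robot is not near it.
Once in a run the grip may slacken for a moment while it holds something.
It also fails if it takes over 210 s, if anything falls off the work surface, if the arm or the gripper's body presses on something with over 40 N, if the wrist force passes 120 N, or if a joint passes its speed limit or range.

## Working session

There is one attempt and no reset: what is moved stays moved. The work goes in short steps, Python scripts to look and compute and a tool call to move; the robot and the scene stay as the last step left them, time stands still between calls to the robot, and variables do not carry over. Pictures are saved under pics/ and viewed, at most 17 in all, crops included, and the job is handed in when it is done.

Besides the shell and the picture viewer there is one more tool, called after ">>>" as name(argument=value, ...) on one line, values as JSON. play_rows: Moves the arm, as the interface text tells. Its arguments: {"type":"object","properties":{"deltas":{"type":"array"},"newtons":{"type":"number"}},"required":["deltas"]}

```bash
mkdir -p pics
cat > h.py <<'E'
from workcell import *
import numpy as np, cv2
from scipy.spatial.transform import Rotation as R
def snap(n,f,crop=None,s=1):
    im=grab_frame(n); cv2.imwrite(f'pics/{f}_raw.png',im[:,:,::-1])
    o=im
    if crop: x0,y0,x1,y1=crop; o=im[y0:y1,x0:x1]
    if s!=1: o=cv2.resize(o,None,fx=s,fy=s,interpolation=cv2.INTER_CUBIC)
    cv2.imwrite(f'pics/{f}.png',o[:,:,::-1]); return im
def rot(c):
    r=np.array(c['rotation'],float)
    return r if r.shape==(3,3) else R.from_euler('xyz',r).as_matrix()
def px2w(c,u,v,z,wrist=False):
    f=210/np.tan(np.radians(c['fovy'])/2)
    d=np.array([u-c['cx'],v-c['cy']],float)
    if wrist:
        r=np.hypot(*d); t=r/f; ray=np.array([*(d/max(r,1e-9)*np.sin(t)),np.cos(t)])
    else: ray=np.array([d[0]/f,d[1]/f,1])
    ray=rot(c)@ray; p=np.array(c['xyz'],float)
    return p+ray*(z-p[2])/ray[2]
def w2px(c,P,wrist=False):
    f=210/np.tan(np.radians(c['fovy'])/2)
    q=rot(c).T@(np.array(P,float)-np.array(c['xyz'],float))
    if wrist:
        t=np.arctan2(np.hypot(q[0],q[1]),q[2]); n=q[:2]/max(np.hypot(q[0],q[1]),1e-9); return n*t*f+[c['cx'],c['cy']]
    return q[:2]/q[2]*f+[c['cx'],c['cy']]
E
python3 - <<'E'
from h import *
print(observe())
for n in ('top','side','wrist'):
    print(n,get_calibration(n))
snap('top','top1',None,1.4); snap('side','side1',None,1.4)
E
```

```text
{'clock': 0.0, 'qpos': array([ 1.11678833,  0.52202549, -0.03633922,  1.60000777,  0.02125985,
        1.02107944, -0.112794  ]), 'qd': array([ 3.91683896e-04,  1.47324687e-03, -6.56513799e-04, -7.46299936e-04,
        8.88287785e-04, -1.72532230e-03, -3.65009211e-05]), 'joint_efforts': array([-2.76995488e-04, -9.27118850e+01,  1.97956301e+00, -3.69945467e+01,
        1.76566100e-02,  8.04714829e-03, -1.91784370e-04]), 'position': array([ 0.233866  , -0.57923668,  0.23071854]), 'tool_rot': array([-3.14046577e+00,  1.25260956e-04,  3.83845635e-01]), 'force': array([ 0.44400276,  0.03453656, -0.57206549]), 'moment': array([-0.06664882, -0.02485167,  0.01153694]), 'finger_force': 0.0, 'grip_width': 0.08546842513952435}
top {'fovy': 48.46167698249827, 'cx': 277.4991742495395, 'cy': 207.05937322857267, 'xyz': array([0.23732172, 0.02806013, 1.42976727]), 'rotation': array([-2.94233876e+00, -1.94908998e-03, -1.56993736e+00])}
side {'fovy': 48.75214603052501, 'cx': 281.61597307518633, 'cy': 205.87560776154643, 'xyz': array([0.109993  , 0.79454873, 0.9176117 ]), 'rotation': array([-2.35846151,  0.00920771, -2.64407453])}
wrist {'fovy': 65.70646984690485, 'cx': 286.2578549763436, 'cy': 211.00415860385553, 'xyz': array([ 0.30551063, -0.54996088,  0.37335514]), 'rotation': array([ 2.83193463e+00,  8.79832266e-04, -1.18690385e+00])}
```

View pics/top1.png

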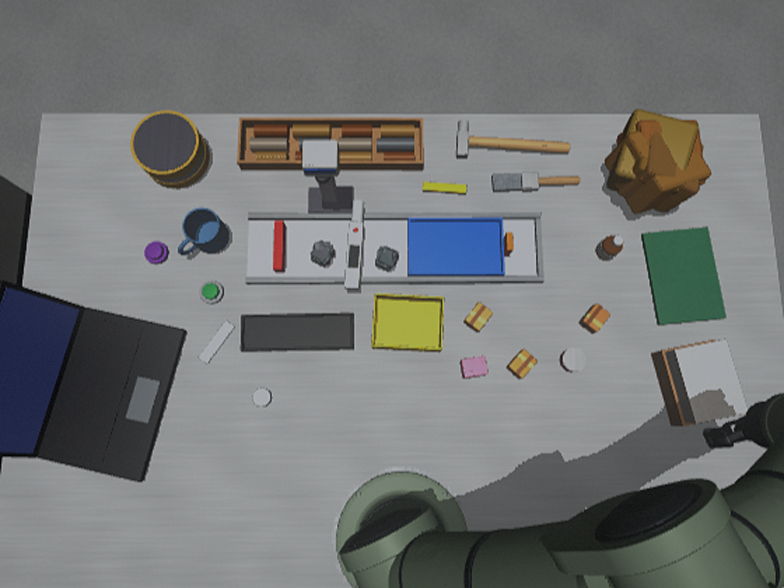

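View pics/side1.png

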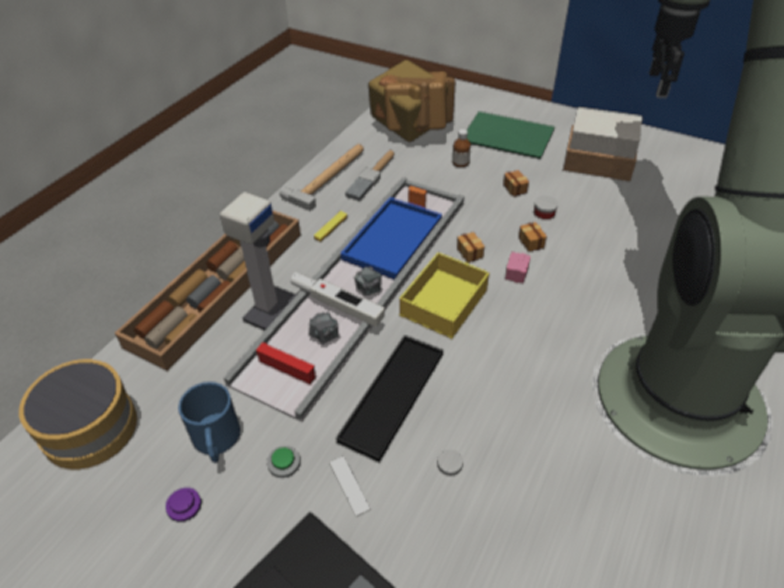

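Run:
```python
from h import *
im=cv2.imread('pics/top1_raw.png')
def g(x0,y0,x1,y1,s,f):
    o=cv2.resize(im[y0:y1,x0:x1],None,fx=s,fy=s,interpolation=cv2.INTER_CUBIC)
    for x in range(x0,x1,20): cv2.putText(o,str(x),((x-x0)*s,8),0,.35,(0,0,255)); cv2.line(o,((x-x0)*s,10),((x-x0)*s,16),(0,0,255),1)
    for y in range(y0,y1,20): cv2.putText(o,str(y),(0,(y-y0)*s+4),0,.35,(0,0,255))
    cv2.imwrite(f,o)
g(130,135,330,285,4,'pics/topL.png'); g(260,140,460,285,4,'pics/topR.png')
```

```text
(no output)
```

View pics/topL.png

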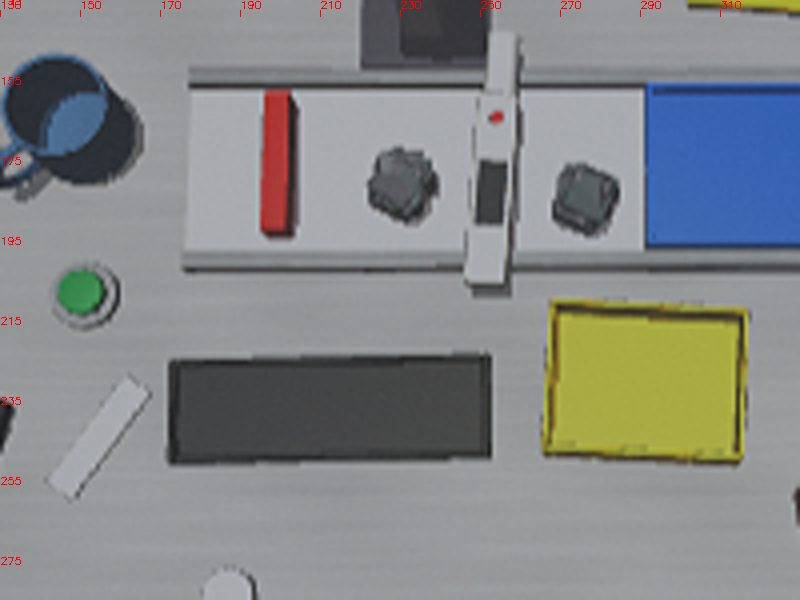

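View pics/topR.png

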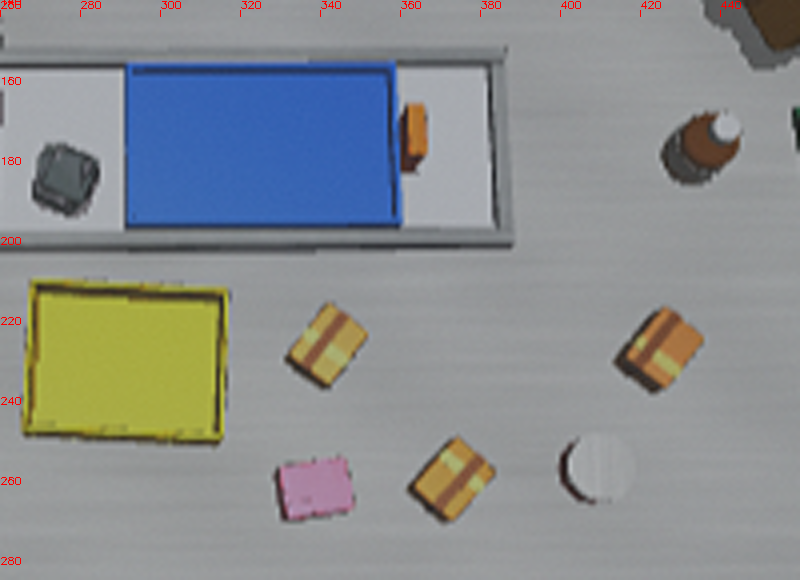

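Run:
```python
from h import *
c=get_calibration('top')
L=lambda X,Y:(130+X/4,135+Y/4)
Q=lambda X,Y:(260+X/4,140+Y/4)
def p(n,uv,z): print(n,np.round(px2w(c,*uv,z)[:2],4))
p('rail guide nearedge L (bottom)',L(185,258),.024);p('rail near R',Q(512,235),.024)
p('rail far L',L(190,72),.024);p('rail far R',Q(505,52),.024)
for n,X,Y in (('stopfaceA',294,92),('stopfaceB',296,236)):p(n,L(X,Y),.044)
for n,X,Y in (('lump1',402,183),('lump2',586,196)):p(n,L(X,Y),.05)
for n,X,Y in (('prTop',505,33),('prBot',487,284),('bodyTL',478,97),('bodyTR',517,97),('botL',466,280),('botR',506,284)):p(n,L(X,Y),.052)
for n,X,Y in (('restTL',170,360),('restTR',491,354),('restBR',491,456),('restBL',168,463)):p(n,L(X,Y),.016)
for n,X,Y in (('binTL',552,300),('binTR',747,310),('binBR',741,462),('binBL',544,453)):p(n,L(X,Y),.05)
p('button',L(80,292),.03)
for n,X,Y in (('carTL',126,65),('carTR',395,65),('carBR',400,226),('carBL',126,226)):p(n,Q(X,Y),.030)
p('tab top',Q(418,130),.068)
for n,P in (('A',[(332,303),(368,337),(328,388),(288,352)]),('B',[(665,307),(704,340),(662,392),(622,350)]),('C',[(458,436),(495,470),(452,522),(412,486)])):
    P3=[px2w(c,*Q(*q),.036)[:2] for q in P]; m=np.mean(P3,0); e=P3[0]-P3[3]
    print(n,m.round(4),np.linalg.norm(e).round(3),np.linalg.norm(P3[1]-P3[0]).round(3),np.degrees(np.arctan2(e[1],e[0])))
```

```text
rail guide nearedge L (bottom) [0.5446 0.3377]
rail near R [ 0.5478 -0.3154]
rail far L [0.6943 0.3403]
rail far R [ 0.6953 -0.3167]
stopfaceA [0.6718 0.2547]
stopfaceB [0.5575 0.2495]
lump1 [0.5977 0.1691]
lump2 [0.5876 0.0287]
prTop [0.7171 0.0916]
prBot [0.5187 0.1032]
bodyTL [0.6654 0.1119]
bodyTR [0.6655 0.0819]
botL [0.5218 0.1191]
botR [0.5187 0.0889]
restTL [0.4663 0.3474]
restTR [0.4712 0.1015]
restBR [0.3928 0.1006]
restBL [0.3872 0.3453]
binTL [0.5069 0.0542]
binTR [ 0.4994 -0.0926]
binBR [ 0.3848 -0.0863]
binBL [0.3914 0.0596]
button [0.5166 0.4154]
carTL [ 0.6823 -0.0181]
carTR [ 0.6826 -0.2286]
carBR [ 0.5534 -0.2281]
carBL [ 0.5532 -0.0174]
tab top [ 0.6192 -0.2373]
A [ 0.4599 -0.1702] 0.051 0.037 -42.29210269892143
B [ 0.4585 -0.4229] 0.048 0.038 -46.28535563352307
C [ 0.3594 -0.2609] 0.052 0.037 -43.76699879716965
```

```bash
cat >> h.py <<'E'
def go(*wps,ref=None):
    """units for waypoints (x,y,z,psi_deg), all in the tool axes of the current (or ref) pose"""
    o=observe(); p,Rc=(o['position'],R.from_euler('xyz',o['tool_rot'])) if ref is None else (np.array(ref[:3]),R.from_euler('xyz',[np.pi,0,np.radians(ref[3])]))
    for w in wps:
        s=Rc.inv().apply(np.array(w[:3])-p)/.5
        t=(Rc.inv()*R.from_euler('xyz',[np.pi,0,np.radians(w[3])])).as_rotvec()/np.radians(120)
        print(w,s.round(4).tolist(),t.round(4).tolist())
E
python3 -c "
from h import *
go((.50,-.18,.25,107)); go((.62,.098,.20,177),(.62,.098,.12,177),ref=(.50,-.18,.25,107))"
```

```text
(0.5, -0.18, 0.25, 107) [0.7925, -0.5412, -0.0379] [-0.0004, -0.0003, -0.7084]
(0.62, 0.098, 0.2, 177) [0.4615, 0.3921, 0.1] [0.0, 0.0, -0.5833]
(0.62, 0.098, 0.12, 177) [0.4615, 0.3921, 0.26] [0.0, 0.0, -0.5833]
```

>>> play_rows(deltas=[[0.7925,-0.5412,-0.038,0,0,-0.708,0],[0.7925,-0.5412,-0.038,0,0,-0.708,0],[0.7925,-0.5412,-0.038,0,0,-0.708,0],[0.7925,-0.5412,-0.038,0,0,-0.708,0],[0.7925,-0.5412,-0.038,0,0,-0.708,0],[0.7925,-0.5412,-0.038,0,0,-0.708,0],[0.7925,-0.5412,-0.038,0,0,-0.708,0],[0.7925,-0.5412,-0.038,0,0,-0.708,0],[0.7925,-0.5412,-0.038,0,0,-0.708,0],[0.7925,-0.5412,-0.038,0,0,-0.708,0]], newtons=60)

```text
clock: 1.1
position: [0.5017, -0.1766, 0.2505]
tool_rot: [3.141, -0.001, 1.876]
force: [0.1, -0.8, 0.3]
grip_width: 0.0852
finger_force: 0.0
```

>>> play_rows(deltas=[[0.46,0.392,0.1,0,0,-0.583,0.3],[0.46,0.392,0.1,0,0,-0.583,0.3],[0.46,0.392,0.1,0,0,-0.583,0.3],[0.46,0.392,0.1,0,0,-0.583,0.3],[0.46,0.392,0.1,0,0,-0.583,0.3],[0.46,0.392,0.1,0,0,-0.583,0.3],[0.46,0.392,0.1,0,0,-0.583,0.3],[0.46,0.392,0.1,0,0,-0.583,0.3],[0.46,0.392,0.1,0,0,-0.583,0.3],[0.46,0.392,0.1,0,0,-0.583,0.3]])

```text
clock: 2.1
position: [0.6204, 0.0964, 0.2]
tool_rot: [-3.142, -0.001, 3.084]
force: [-0.9, 0.2, 0.4]
grip_width: 0.0599
finger_force: 0.0
```

Run:
```python
from h import *
o=observe();print(o['position'],o['tool_rot'],o['grip_width'])
c=get_calibration('wrist'); im=snap('wrist','w1',None,1.4)
import pickle; pickle.dump(c,open('w1.pkl','wb'))
for n,P in (('probe',(.618,.097,.052)),('l1',(.5977,.169,.05)),('l2',(.5876,.0287,.05)),('tcp',(.62,.098,.05))): print(n,(w2px(c,P,True)*1.4).round(0))
go((.62,.098,.019,177))
```

```text
[0.62043395 0.09639671 0.20000653] [-3.14157963e+00 -6.10459070e-04  3.08378008e+00] 0.05989315965609558
probe [401. 271.]
l1 [508. 236.]
l2 [296. 233.]
tcp [403. 273.]
(0.62, 0.098, 0.019, 177) [0.0011, 0.0034, 0.3624] [-0.0001, -0.0001, -0.003]
```

View pics/w1.png

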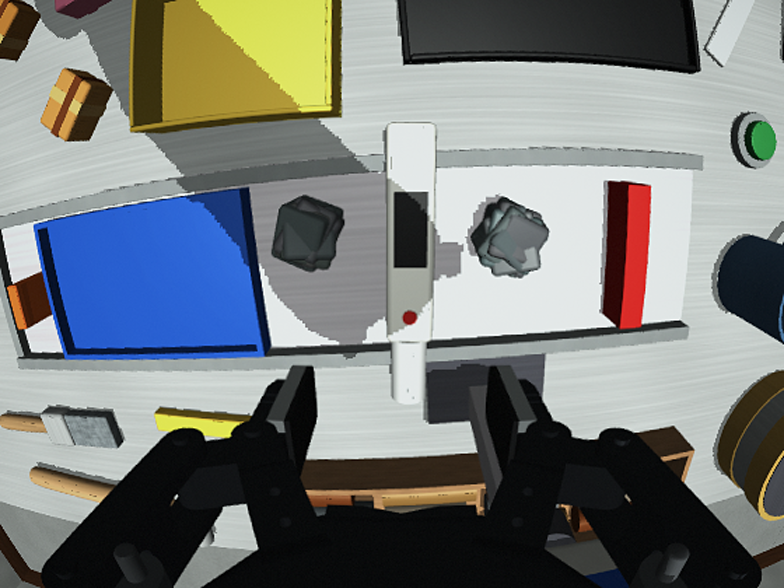

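Run:
```python
from h import *
import pickle; c=pickle.load(open('w1.pkl','rb'))
for n,u,v,z in (('bodytop mid near',412,125,.052),('body far mid',411,340,.052),('nose tip',408,401,.038),('l1',511,238,.045),('l2',309,233,.045),('stopface L',606,182,.044),('stopface R',606,326,.044),('carrier nose near',249,190,.03),('carrier nose far',268,355,.03)):
    print(n,px2w(c,u/1.4,v/1.4,z,True).round(4))
```

```text
bodytop mid near [0.5233 0.1092 0.052 ]
body far mid [0.6674 0.1009 0.052 ]
nose tip [0.725  0.0961 0.038 ]
l1 [0.6004 0.1723 0.045 ]
l2 [0.5894 0.0367 0.045 ]
stopface L [0.5626 0.2429 0.044 ]
stopface R [0.6704 0.2495 0.044 ]
carrier nose near [ 0.5572 -0.0075  0.03  ]
carrier nose far [ 0.6844 -0.011   0.03  ]
```

>>> play_rows(deltas=[[0.001,0.008,0.1,0,0,0,0.3],[0.001,0.008,0.2,0,0,0,0.3],[0.001,0.008,0.28,0,0,0,0.3],[0.001,0.008,0.33,0,0,0,0.3],[0.001,0.008,0.36,0,0,0,0.3],[0.001,0.008,0.36,0,0,0,0.3],[0.001,0.008,0.36,0,0,0,0.75],[0.001,0.008,0.36,0,0,0,0.75],[0.001,0.008,0.36,0,0,0,0.75],[0.001,0.008,0.36,0,0,0,0.75]], newtons=60)

```text
clock: 3.15
position: [0.6213, 0.1012, 0.0221]
tool_rot: [3.141, 0.003, 3.087]
force: [-0.4, 0.5, 4.9]
grip_width: 0.0309
finger_force: 59.0
```

```bash
python3 -c "
from h import *
go((.62,.10,.15,177),(.43,.224,.15,91.2))"
```

```text
(0.62, 0.1, 0.15, 177) [0.0018, -0.0023, -0.2558] [0.0003, 0.0012, -0.001]
(0.43, 0.224, 0.15, 91.2) [0.3948, 0.2246, -0.2566] [0.0012, 0.0008, 0.714]
```

>>> play_rows(deltas=[[0.0,0.0,-0.05,0,0.001,0,0.75],[0.0,0.0,-0.13,0,0.001,0,0.75],[0.0,0.0,-0.2,0,0.001,0.05,0.75],[0.1,0.05,-0.256,0.001,0.001,0.714,0.75],[0.19,0.1,-0.256,0.001,0.001,0.714,0.75],[0.28,0.15,-0.256,0.001,0.001,0.714,0.75],[0.34,0.19,-0.256,0.001,0.001,0.714,0.75],[0.395,0.225,-0.256,0.001,0.001,0.714,0.75],[0.395,0.225,-0.256,0.001,0.001,0.714,0.75],[0.395,0.225,-0.256,0.001,0.001,0.714,0.75]])

```text
clock: 4.15
position: [0.4287, 0.2248, 0.1496]
tool_rot: [-3.141, -0.001, 1.935]
force: [0.7, 0.0, -2.2]
grip_width: 0.0309
finger_force: 60.0
```

Run:
```python
from h import *
go((.43,.224,.15,91.2),(.43,.224,.06,91.2))
```

```text
(0.43, 0.224, 0.15, 91.2) [-0.0025, 0.0019, -0.0008] [-0.0002, -0.0004, 0.164]
(0.43, 0.224, 0.06, 91.2) [-0.0026, 0.0019, 0.1792] [-0.0002, -0.0004, 0.164]
```

>>> play_rows(deltas=[[-0.002,0.002,0,0,0,0.164,0.75],[-0.002,0.002,0,0,0,0.164,0.75],[-0.002,0.002,0,0,0,0.164,0.75],[-0.002,0.002,0,0,0,0.164,0.75]])

```text
clock: 4.55
position: [0.4306, 0.2236, 0.1492]
tool_rot: [-3.141, -0.001, 1.596]
force: [-0.4, 0.7, -2.5]
grip_width: 0.0308
finger_force: 60.0
```

Run:
```python
from h import *
o=observe();print(o['position'],o['tool_rot'],o['grip_width'])
c=get_calibration('wrist'); im=snap('wrist','w2',None,1.4)
import pickle; pickle.dump(c,open('w2.pkl','wb'))
for P in ((.4663,.3474,.016),(.4712,.1015,.016),(.3928,.1006,.016),(.3872,.3453,.016)): print((w2px(c,P,True)*1.4).round(0))
```

```text
[0.43058797 0.22363506 0.14924768] [-3.14054266e+00 -5.95493055e-04  1.59552844e+00] 0.030787614764396308
[467.  83.]
[453. 441.]
[347. 440.]
[334.  83.]
```

View pics/w2.png

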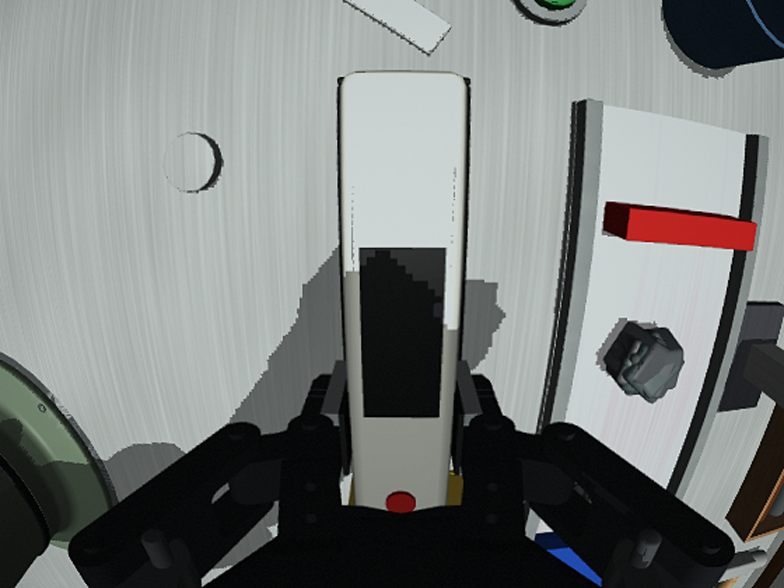

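>>> play_rows(deltas=[[0,0,0.08,0,0,0,0.75],[0,0,0.15,0,0,0,0.75],[0,0,0.21,0,0,0,0.75],[0,0,0.25,0,0,0,0.75],[0,0,0.27,0,0,0,0.75],[0,0,0.28,0,0,0,0.75],[0,0,0.28,0,0,0,0.75],[0,0,0.28,0,0,0,0.57],[0,0,0.28,0,0,0,0.55],[0,0,0.28,0,0,0,0.55]])

```text
clock: 5.6
position: [0.4305, 0.2235, 0.009]
tool_rot: [-3.14, -0.001, 1.596]
force: [0.1, 0.1, -0.6]
grip_width: 0.0381
finger_force: 0.0
```

Run:
```python
from h import *
go((.43,.224,.15,91.2),(.50,.13,.2,170),(.588,.034,.2,170))
```

```text
(0.43, 0.224, 0.15, 91.2) [0.0012, -0.0014, -0.282] [-0.0007, -0.0003, 0.0021]
(0.5, 0.13, 0.2, 170) [-0.1902, 0.1336, -0.3823] [-0.0004, -0.0007, -0.6546]
(0.588, 0.034, 0.2, 170) [-0.3866, 0.3047, -0.3827] [-0.0004, -0.0007, -0.6546]
```

>>> play_rows(deltas=[[0,0,-0.06,0,0,0,0.55],[0,0,-0.15,0,0,0,0.55],[0,0,-0.24,0,0,-0.05,0.4],[-0.1,0.08,-0.3,0,0,-0.65,0.34],[-0.19,0.13,-0.3,0,0,-0.65,0.34],[-0.28,0.21,-0.3,0,0,-0.65,0.34],[-0.387,0.305,-0.3,0,0,-0.65,0.34],[-0.387,0.305,-0.3,0,0,-0.65,0.34],[-0.387,0.305,-0.3,0,0,-0.65,0.34],[-0.387,0.305,-0.3,0,0,-0.65,0.34]])

```text
clock: 6.6
position: [0.5894, 0.0302, 0.1578]
tool_rot: [-3.14, -0.001, 2.696]
force: [-1.0, -0.7, -0.6]
grip_width: 0.0562
finger_force: 0.0
```

>>> play_rows(deltas=[[0,0,0,0,0,-0.125,0.34],[0,0,0,0,0,-0.125,0.34],[0,0,0,0,0,-0.125,0.34]])

```text
clock: 6.9
position: [0.5878, 0.0334, 0.158]
tool_rot: [-3.141, -0.003, 2.958]
force: [-0.6, -0.8, 0.3]
grip_width: 0.0563
finger_force: 0.0
```

Run:
```python
from h import *
o=observe();print(o['position'],o['tool_rot'],o['grip_width'])
c=get_calibration('wrist'); im=snap('wrist','w3',None,1.4)
import pickle; pickle.dump(c,open('w3.pkl','wb'))
print((w2px(c,(*o['position'][:2],.04),True)*1.4).round(0))
```

```text
[0.58776124 0.03341871 0.15802731] [-3.14132405e+00 -2.60407647e-03  2.95835553e+00] 0.05628517783560906
[401. 289.]
```

View pics/w3.png

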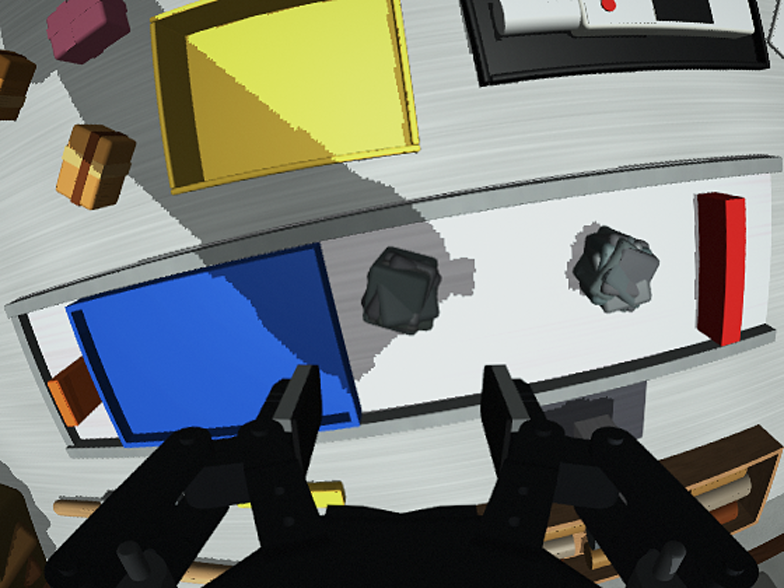

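>>> play_rows(deltas=[[0,0.006,0.1,0,0,0,0.37],[0,0.006,0.18,0,0,0,0.37],[0,0.006,0.23,0,0,0,0.37],[0,0.006,0.255,0,0,0,0.37],[0,0.006,0.27,0,0,0,0.37],[0,0.006,0.28,0,0,0,0.37],[0,0.006,0.28,0,0,0,0.75],[0,0.006,0.28,0,0,0,0.75],[0,0.006,0.28,0,0,0,0.75],[0,0.006,0.28,0,0,0,0.75]])

```text
clock: 7.95
position: [0.5886, 0.0367, 0.0188]
tool_rot: [-3.141, -0.001, 2.956]
force: [-1.2, -0.0, 8.1]
grip_width: 0.0364
finger_force: 57.3
```

Run:
```python
from h import *
o=observe();print(o['force'])
go((.588,.034,.13,170),(.445,-.045,.13,90),(.445,.02,.13,90))
```

```text
[-1.24738216 -0.02559313  8.06204245]
(0.588, 0.034, 0.13, 170) [0.0004, -0.0055, -0.2224] [-0.0001, -0.0006, -0.0051]
(0.445, -0.045, 0.13, 90) [0.2524, -0.2135, -0.222] [-0.0005, -0.0004, 0.6616]
(0.445, 0.02, 0.13, 90) [0.2763, -0.0857, -0.222] [-0.0005, -0.0004, 0.6616]
```

>>> play_rows(deltas=[[0,-0.003,-0.06,0,0,0,0.75],[0,-0.003,-0.14,0,0,0.03,0.75],[0,-0.003,-0.2,0,0,0.685,0.75],[0.07,-0.06,-0.222,0,0,0.685,0.75],[0.13,-0.11,-0.222,0,0,0.685,0.75],[0.19,-0.16,-0.222,0,0,0.685,0.75],[0.254,-0.22,-0.222,0,0,0.685,0.75],[0.254,-0.22,-0.222,0,0,0.685,0.75],[0.254,-0.22,-0.222,0,0,0.685,0.75],[0.254,-0.22,-0.222,0,0,0.685,0.75]])

```text
clock: 8.95
position: [0.4432, -0.0484, 0.1298]
tool_rot: [-3.14, 0.0, 1.687]
force: [0.5, -0.1, -2.0]
grip_width: 0.037
finger_force: 57.2
```

Run:
```python
from h import *
go((.446,-.048,.13,87),(.446,-.048,.025,87))
```

```text
(0.446, -0.048, 0.13, 87) [0.0001, 0.0056, -0.0004] [-0.0008, 0.0001, 0.0805]
(0.446, -0.048, 0.025, 87) [0.0001, 0.0059, 0.2096] [-0.0008, 0.0001, 0.0805]
```

>>> play_rows(deltas=[[0,0.006,0.04,0,0,0.08,0.75],[0,0.006,0.1,0,0,0.08,0.75],[0,0.006,0.16,0,0,0.08,0.75],[0,0.006,0.2,0,0,0.08,0.75],[0,0.006,0.218,0,0,0.08,0.75],[0,0.006,0.218,0,0,0.08,0.75],[0,0.006,0.218,0,0,0.08,0.4],[0,0.006,0.218,0,0,0.08,0.4],[0,0.006,0.1,0,0,0.08,0.37],[0,0.006,0.0,0,0,0.08,0.37]])

```text
clock: 9.95
position: [0.4453, -0.0474, 0.1215]
tool_rot: [-3.137, -0.0, 1.527]
force: [1.2, -0.7, -0.3]
grip_width: 0.0536
finger_force: 0.0
```

Run:
```python
from h import *
o=observe();print(o['position'],o['grip_width'])
go((.598,.171,.16,150),(.598,.171,.16,90),(.598,.171,.16,120))
```

```text
[ 0.44532162 -0.04739738  0.12147413] 0.053563020630030156
(0.598, 0.171, 0.16, 150) [0.4498, 0.2856, -0.0783] [-0.0021, -0.0015, -0.5209]
(0.598, 0.171, 0.16, 90) [0.4498, 0.2856, -0.0783] [-0.0024, -0.0002, -0.0209]
(0.598, 0.171, 0.16, 120) [0.4498, 0.2856, -0.0783] [-0.0023, -0.0009, -0.2709]
```

>>> play_rows(deltas=[[0,0,-0.05,0,0,-0.6,0.3],[0.1,0.06,-0.075,0,0,-0.6,0.2],[0.18,0.12,-0.075,0,0,-0.6,0.2],[0.26,0.17,-0.075,0,0,-0.6,0.2],[0.35,0.22,-0.075,0,0,-0.6,0.2],[0.45,0.286,-0.075,0,0,-0.6,0.2],[0.45,0.286,-0.075,0,0,-0.6,0.2],[0.45,0.286,-0.075,0,0,-0.6,0.2],[0.45,0.286,-0.075,0,0,-0.6,0.2],[0.45,0.286,-0.075,0,0,-0.6,0.2]])

```text
clock: 10.95
position: [0.5993, 0.1705, 0.1582]
tool_rot: [-3.141, -0.002, 2.784]
force: [-1.0, -0.3, -0.5]
grip_width: 0.0683
finger_force: 0.0
```

Run:
```python
from h import *
o=observe();print(o['position'],o['tool_rot'],o['grip_width'])
c=get_calibration('wrist'); im=snap('wrist','w4',(200,100,400,300),3)
import pickle; pickle.dump(c,open('w4.pkl','wb'))
print(((w2px(c,(*o['position'][:2],.04),True)-[200,100])*3).round(0))
```

```text
[0.59926558 0.17047561 0.158168  ] [-3.14113368e+00 -1.89724627e-03  2.78356504e+00] 0.06832124728758625
[259. 318.]
```

View pics/w4.png

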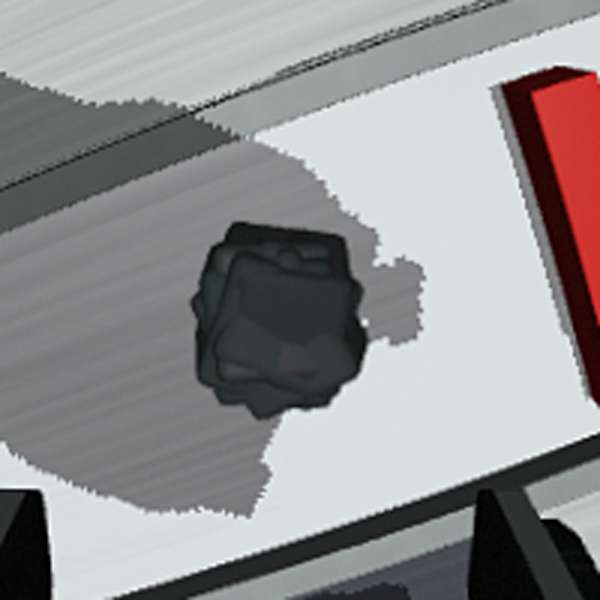

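>>> play_rows(deltas=[[0,0.012,0.1,0,0,0,0.2],[0,0.012,0.18,0,0,0,0.2],[0,0.012,0.23,0,0,0,0.2],[0,0.012,0.265,0,0,0,0.2],[0,0.012,0.278,0,0,0,0.2],[0,0.012,0.278,0,0,0,0.2],[0,0.012,0.278,0,0,0,0.75],[0,0.012,0.278,0,0,0,0.75],[0,0.012,0.278,0,0,0,0.75],[0,0.012,0.278,0,0,0,0.75]])

```text
clock: 12.0
position: [0.6017, 0.1765, 0.0198]
tool_rot: [3.141, -0.001, 2.783]
force: [-1.2, -0.8, 8.9]
grip_width: 0.0352
finger_force: 60.7
```

Run:
```python
from h import *
o=observe();print(o['force'])
go((.6,.171,.13,159.5),(.446,.02,.13,87))
```

```text
[-1.15078371 -0.77485856  8.89357459]
(0.6, 0.171, 0.13, 159.5) [-0.0006, -0.0114, -0.2205] [0.0001, -0.0004, -0.0006]
(0.446, 0.02, 0.13, 87) [0.1817, -0.4024, -0.2204] [-0.0002, -0.0004, 0.6036]
```

>>> play_rows(deltas=[[0,-0.003,-0.06,0,0,0,0.75],[0,-0.01,-0.14,0,0,0.6,0.75],[0.03,-0.07,-0.2,0,0,0.6,0.75],[0.07,-0.16,-0.222,0,0,0.6,0.75],[0.11,-0.25,-0.222,0,0,0.6,0.75],[0.15,-0.33,-0.222,0,0,0.6,0.75],[0.182,-0.402,-0.222,0,0,0.6,0.75],[0.182,-0.402,-0.222,0,0,0.6,0.75],[0.182,-0.402,-0.222,0,0,0.6,0.75],[0.182,-0.402,-0.222,0,0,0.6,0.75]])

```text
clock: 13.0
position: [0.4456, 0.0199, 0.1306]
tool_rot: [-3.141, 0.0, 1.52]
force: [0.1, 0.5, -1.6]
grip_width: 0.0356
finger_force: 60.7
```

Run:
```python
from h import *
go((.446,.020,.13,87),(.446,.020,.021,87))
```

```text
(0.446, 0.02, 0.13, 87) [0.0003, 0.0007, 0.0012] [-0.0005, 0.0001, 0.0007]
(0.446, 0.02, 0.021, 87) [0.0003, 0.0009, 0.2192] [-0.0005, 0.0001, 0.0007]
```

>>> play_rows(deltas=[[0,0,0.08,0,0,0,0.75],[0,0,0.15,0,0,0,0.75],[0,0,0.2,0,0,0,0.75],[0,0,0.219,0,0,0,0.75],[0,0,0.219,0,0,0,0.75],[0,0,0.219,0,0,0,0.42],[0,0,0.219,0,0,0,0.37],[0,0,0.12,0,0,0,0.37],[0,0,0.02,0,0,0,0.37],[0,0,-0.08,0,0,0,0.2]])

```text
clock: 14.0
position: [0.4451, 0.0201, 0.1725]
tool_rot: [-3.139, -0.0, 1.527]
force: [1.3, -0.6, 1.4]
grip_width: 0.0667
finger_force: 0.0
```

Run:
```python
from h import *
o=observe();print(o['position'],o['grip_width'])
# closing dir along specimen long axis at -43deg: psi=47
go((.46,-.172,.17,47))
```

```text
[0.44507257 0.02014999 0.17252115] 0.06671582044033023
(0.46, -0.172, 0.17, 47) [-0.3826, 0.0468, 0.0049] [-0.0011, 0.0003, 0.3373]
```

>>> play_rows(deltas=[[-0.1,0.012,0.005,0,0,0.337,0.1],[-0.19,0.024,0.005,0,0,0.337,0.05],[-0.28,0.036,0.005,0,0,0.337,0.0],[-0.38,0.047,0.005,0,0,0.337,0.0],[-0.38,0.047,0.005,0,0,0.337,0.0],[-0.38,0.047,0.005,0,0,0.337,0.0]])

```text
clock: 14.6
position: [0.4605, -0.1718, 0.1682]
tool_rot: [-3.141, 0.001, 0.816]
force: [-0.3, 0.7, 0.1]
grip_width: 0.0854
finger_force: 0.0
```

Run:
```python
from h import *
o=observe();print(o['position'],o['tool_rot'],o['grip_width'])
c=get_calibration('wrist'); im=snap('wrist','w5',None,1.4)
import pickle; pickle.dump(c,open('w5.pkl','wb'))
for P in ((*o['position'][:2],.036),(.3594,-.2609,.036),(.4585,-.4229,.036)):print(((w2px(c,P,True))*1.4).round(0))
```

```text
[ 0.46050507 -0.17180003  0.168179  ] [-3.14094551e+00  1.14701073e-03  8.16278320e-01] 0.08543272934854786
[402. 280.]
[385. 453.]
[600. 488.]
```

View pics/w5.png

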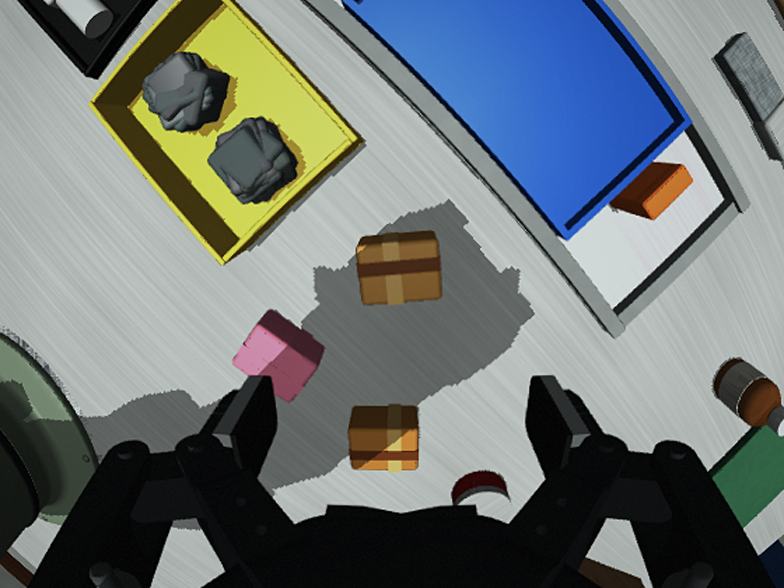

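>>> play_rows(deltas=[[0.006,-0.003,0.1,0,0,-0.029,0],[0.006,-0.003,0.19,0,0,-0.029,0],[0.006,-0.003,0.26,0,0,-0.029,0],[0.006,-0.003,0.305,0,0,-0.029,0],[0.006,-0.003,0.323,0,0,-0.029,0],[0.006,-0.003,0.323,0,0,-0.029,0],[0.006,-0.003,0.323,0,0,-0.029,0.6],[0.006,-0.003,0.323,0,0,-0.029,0.6],[0.006,-0.003,0.323,0,0,-0.029,0.6],[0.006,-0.003,0.323,0,0,-0.029,0.6]])

```text
clock: 15.65
position: [0.4619, -0.1678, 0.0072]
tool_rot: [3.142, 0.001, 0.882]
force: [-2.3, 1.0, 16.9]
grip_width: 0.0514
finger_force: 60.3
```

Run:
```python
from h import *
o=observe();print(o['force'])
go((.46,-.17,.10,50.3),(.618,-.068,.11,90),(.618,-.068,.022,90))
```

```text
[-2.26645587  0.97042065 16.93203247]
(0.46, -0.17, 0.1, 50.3) [-0.006, -0.0, -0.1857] [0.0, 0.0004, 0.0018]
(0.618, -0.068, 0.11, 90) [0.3524, 0.1142, -0.206] [-0.0001, 0.0004, -0.329]
(0.618, -0.068, 0.022, 90) [0.3525, 0.1142, -0.03] [-0.0001, 0.0004, -0.329]
```

>>> play_rows(deltas=[[0,0,-0.06,0,0,0,0.6],[0,0,-0.14,0,0,-0.02,0.6],[0.02,0.01,-0.21,0,0,-0.32,0.6],[0.11,0.04,-0.21,0,0,-0.329,0.6],[0.2,0.07,-0.21,0,0,-0.329,0.6],[0.28,0.09,-0.21,0,0,-0.329,0.6],[0.348,0.118,-0.21,0,0,-0.329,0.6],[0.348,0.118,-0.21,0,0,-0.329,0.6],[0.348,0.118,-0.21,0,0,-0.329,0.6],[0.348,0.118,-0.21,0,0,-0.329,0.6]])

```text
clock: 16.65
position: [0.6168, -0.0717, 0.1106]
tool_rot: [-3.139, 0.001, 1.569]
force: [-0.1, -0.2, -3.0]
grip_width: 0.0507
finger_force: 65.0
```

Run:
```python
from h import *
o=observe();print(o['position'],o['tool_rot'],o['grip_width'])
c=get_calibration('wrist'); im=snap('wrist','w6',None,1.4)
import pickle; pickle.dump(c,open('w6.pkl','wb'))
for P in ((.6823,-.0181,.03),(.5532,-.0174,.03)):print(((w2px(c,P,True))*1.4).round(0))
go((.619,-.071,.11,90))
```

```text
[ 0.61679382 -0.07174405  0.11060554] [-3.13861458e+00  7.49855246e-04  1.56931443e+00] 0.050661887598672246
[533. 207.]
[276. 205.]
(0.619, -0.071, 0.11, 90) [0.0018, 0.0044, 0.0013] [-0.0014, 0.0004, -0.0008]
```

View pics/w6.png

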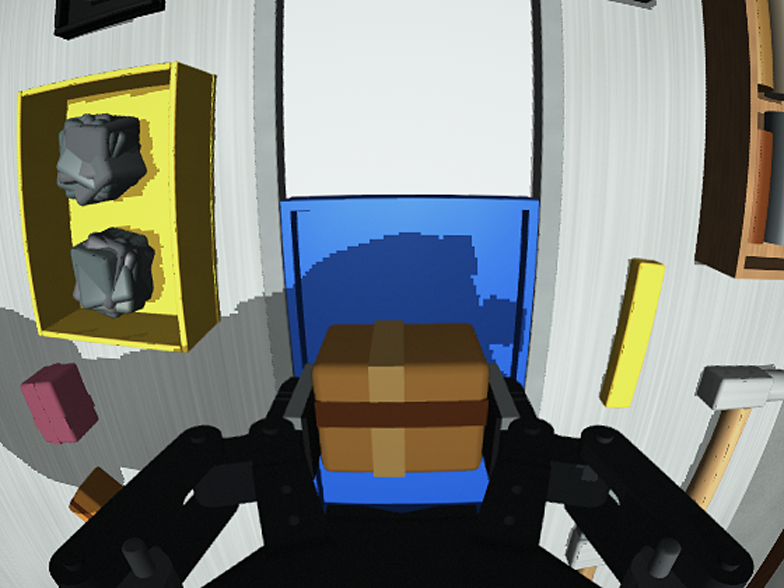

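>>> play_rows(deltas=[[0.002,0.006,0.05,0,0,0,0.6],[0.002,0.006,0.1,0,0,0,0.6],[0.002,0.006,0.14,0,0,0,0.6],[0.002,0.006,0.165,0,0,0,0.6],[0.002,0.006,0.173,0,0,0,0.6],[0.002,0.006,0.173,0,0,0,0.6],[0.002,0.006,0.173,0,0,0,0.3],[0.002,0.006,0.173,0,0,0,0.2],[0.002,0.006,0.1,0,0,0,0.2],[0.002,0.006,0.0,0,0,0,0.2]])

```text
clock: 17.7
position: [0.6193, -0.0697, 0.1099]
tool_rot: [-3.136, -0.001, 1.571]
force: [0.9, -0.5, -0.4]
grip_width: 0.0683
finger_force: 0.0
```

Run:
```python
from h import *
o=observe();print(o['position'],o['grip_width'],o['force'])
go((.361,-.259,.17,46.3))
```

```text
[ 0.61930662 -0.06972482  0.10987959] 0.06829780879653706 [ 0.89769611 -0.53244155 -0.42589514]
(0.361, -0.259, 0.17, 46.3) [-0.3785, -0.5173, -0.1173] [-0.0029, 0.0009, 0.3641]
```

>>> play_rows(deltas=[[0,0,-0.07,0,0,0.0,0.2],[-0.06,-0.08,-0.115,0,0,0.36,0.0],[-0.12,-0.16,-0.115,0,0,0.36,0],[-0.18,-0.24,-0.115,0,0,0.36,0],[-0.24,-0.32,-0.115,0,0,0.36,0],[-0.3,-0.4,-0.115,0,0,0.36,0],[-0.34,-0.46,-0.115,0,0,0.36,0],[-0.378,-0.517,-0.115,0,0,0.36,0],[-0.378,-0.517,-0.115,0,0,0.36,0],[-0.378,-0.517,-0.115,0,0,0.36,0]])

```text
clock: 18.7
position: [0.3621, -0.2593, 0.1691]
tool_rot: [-3.141, 0.002, 0.815]
force: [0.3, 1.3, -0.1]
grip_width: 0.0854
finger_force: 0.0
```

```bash
cat >> h.py <<'E'
def blobs(im,s=1.4):
    hsv=cv2.cvtColor(im,cv2.COLOR_RGB2HSV)
    m=cv2.inRange(hsv,(8,90,30),(24,255,255)); m=cv2.morphologyEx(m,cv2.MORPH_CLOSE,np.ones((7,7)))
    for k in cv2.findContours(m,cv2.RETR_EXTERNAL,cv2.CHAIN_APPROX_NONE)[0]:
        if cv2.contourArea(k)>500: 
            r=cv2.minAreaRect(k); print('blob',np.round(np.array(r[0])*s),np.round(np.array(r[1])*s),round(r[2],1),cv2.boundingRect(k))
E
python3 - <<'E'
from h import *
o=observe();print(o['position'],o['tool_rot'],o['grip_width'])
c=get_calibration('wrist'); im=snap('wrist','w7',None,1.4)
P=o['position']
print((w2px(c,(*P[:2],.036),True)*1.4).round(0),(w2px(c,(.4605,-.420,.036),True)*1.4).round(0))
blobs(im)
E
```

```text
[ 0.36210019 -0.25926033  0.16908928] [-3.14106143e+00  1.55091388e-03  8.14950883e-01] 0.08539613406844745
[402. 279.] [648. 345.]
blob [638. 340.] [65. 79.] 88.0 (428, 219, 57, 48)
blob [399. 274.] [70. 81.] 90.0 (256, 171, 59, 51)
blob [255.  32.] [ 64. 147.] 90.0 (130, 0, 106, 47)
```

>>> play_rows(deltas=[[0,-0.003,0.1,0,0,0,0],[0,-0.003,0.19,0,0,0,0],[0,-0.003,0.26,0,0,0,0],[0,-0.003,0.305,0,0,0,0],[0,-0.003,0.323,0,0,0,0],[0,-0.003,0.323,0,0,0,0],[0,-0.003,0.323,0,0,0,0.6],[0,-0.003,0.323,0,0,0,0.6],[0,-0.003,0.323,0,0,0,0.6],[0,-0.003,0.323,0,0,0,0.6]])

```text
clock: 19.75
position: [0.3613, -0.2581, 0.0083]
tool_rot: [3.141, 0.001, 0.816]
force: [-1.9, 2.1, 15.1]
grip_width: 0.0511
finger_force: 59.9
```

Run:
```python
from h import *
o=observe();print(o['force'])
go((.619,-.121,.11,90))
```

```text
[-1.90400017  2.11969135 15.14565363]
(0.619, -0.121, 0.11, 90) [0.5526, 0.1879, -0.2042] [-0.0002, 0.0007, -0.3602]
```

>>> play_rows(deltas=[[0,0,-0.08,0,0,0,0.6],[0.02,0.01,-0.18,0,0,-0.02,0.6],[0.11,0.04,-0.204,0,0,-0.36,0.6],[0.2,0.07,-0.204,0,0,-0.36,0.6],[0.29,0.1,-0.204,0,0,-0.36,0.6],[0.38,0.13,-0.204,0,0,-0.36,0.6],[0.47,0.16,-0.204,0,0,-0.36,0.6],[0.552,0.188,-0.204,0,0,-0.36,0.6],[0.552,0.188,-0.204,0,0,-0.36,0.6],[0.552,0.188,-0.204,0,0,-0.36,0.6]])

```text
clock: 20.75
position: [0.6186, -0.1204, 0.1085]
tool_rot: [-3.139, -0.0, 1.571]
force: [-1.2, -0.3, -2.3]
grip_width: 0.0513
finger_force: 65.8
```

Run:
```python
from h import *
go((.619,-.121,.11,90),(.619,-.121,.0255,90))
c=get_calibration('wrist'); im=snap('wrist','w8',None,1.4)
blobs(im);
P=observe()['position']; print((w2px(c,(P[0],-.071,.052),True)*1.4).round(0))
```

```text
(0.619, -0.121, 0.11, 90) [-0.0012, 0.0009, -0.003] [-0.0012, -0.0, 0.0002]
(0.619, -0.121, 0.0255, 90) [-0.0012, 0.0013, 0.166] [-0.0012, -0.0, 0.0002]
blob [725. 426.] [ 30. 170.] 21.9 (489, 251, 60, 113)
blob [401. 419.] [187. 175.] 87.8 (223, 232, 126, 135)
blob [629. 261.] [ 14. 163.] 11.8 (436, 129, 31, 116)
blob [405. 214.] [ 91. 116.] 90.0 (248, 120, 84, 66)
blob [742. 100.] [200.  81.] 90.0 (501, 0, 59, 144)
blob [111. 130.] [197. 266.] 1.7 (9, 0, 144, 190)
[401. 220.]
```

>>> play_rows(deltas=[[-0.001,0.001,0.05,0,0,0,0.6],[-0.001,0.001,0.1,0,0,0,0.6],[-0.001,0.001,0.14,0,0,0,0.6],[-0.001,0.001,0.16,0,0,0,0.6],[-0.001,0.001,0.167,0,0,0,0.6],[-0.001,0.001,0.167,0,0,0,0.6],[-0.001,0.001,0.167,0,0,0,0.3],[-0.001,0.001,0.167,0,0,0,0.2],[-0.001,0.001,0.1,0,0,0,0.2],[-0.001,0.001,-0.02,0,0,0,0.2]])

```text
clock: 21.8
position: [0.6176, -0.1212, 0.1077]
tool_rot: [-3.135, -0.001, 1.571]
force: [0.7, 0.0, 1.4]
grip_width: 0.0681
finger_force: 0.0
```

Run:
```python
from h import *
o=observe();print(o['position'],o['grip_width'],o['force'])
go((.460,-.420,.17,44))
```

```text
[ 0.61761783 -0.12118619  0.10773043] 0.06807225844387377 [0.66273825 0.02642753 1.42361737]
(0.46, -0.42, 0.17, 44) [-0.5975, -0.316, -0.1231] [-0.0029, 0.0008, 0.3833]
```

>>> play_rows(deltas=[[0,0,-0.08,0,0,0.0,0.2],[-0.08,-0.04,-0.123,0,0,0.38,0.0],[-0.16,-0.08,-0.123,0,0,0.38,0],[-0.24,-0.12,-0.123,0,0,0.38,0],[-0.32,-0.16,-0.123,0,0,0.38,0],[-0.4,-0.21,-0.123,0,0,0.38,0],[-0.48,-0.255,-0.123,0,0,0.38,0],[-0.55,-0.29,-0.123,0,0,0.38,0],[-0.597,-0.316,-0.123,0,0,0.38,0],[-0.597,-0.316,-0.123,0,0,0.38,0]])

```text
clock: 22.8
position: [0.4582, -0.4239, 0.1707]
tool_rot: [-3.141, 0.004, 0.769]
force: [-0.7, -0.8, 0.1]
grip_width: 0.0854
finger_force: 0.0
```

Run:
```python
from h import *
o=observe();print(o['position'],o['tool_rot'],o['grip_width'])
c=get_calibration('wrist'); im=snap('wrist','w9',None,1.4)
P=o['position']
print((w2px(c,(*P[:2],.036),True)*1.4).round(0))
blobs(im)
```

```text
[ 0.45823861 -0.4239335   0.17071206] [-3.14095161  0.00351177  0.769091  ] 0.08535462895057658
[402. 278.]
blob [461. 470.] [ 80. 165.] 88.6 (271, 307, 118, 59)
blob [400. 269.] [71. 83.] 85.8 (256, 166, 61, 53)
blob [620. 148.] [69. 61.] 88.0 (421, 81, 45, 50)
blob [757. 128.] [175.  52.] 90.0 (522, 29, 38, 126)
blob [46. 29.] [57. 92.] 90.0 (0, 0, 67, 42)
```

View pics/w9.png

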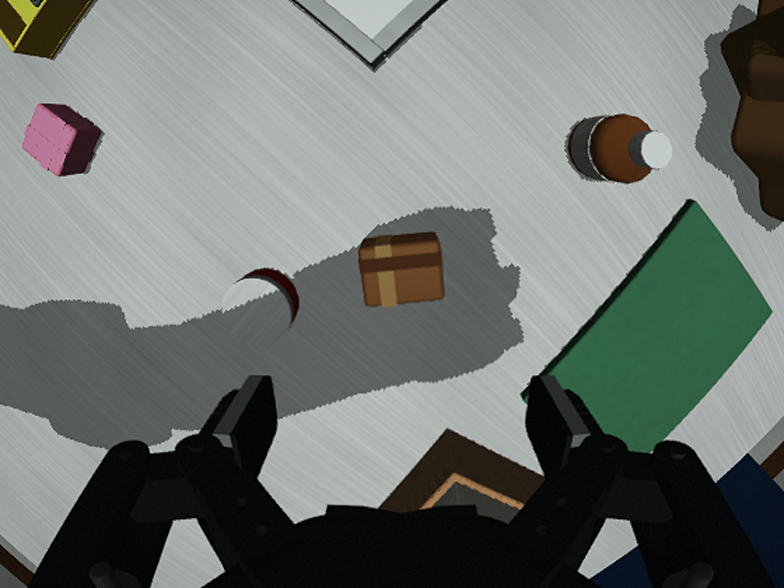

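>>> play_rows(deltas=[[0.006,-0.002,0.1,0,0,-0.035,0.15],[0.006,-0.002,0.19,0,0,-0.035,0.15],[0.006,-0.002,0.26,0,0,-0.035,0.15],[0.006,-0.002,0.305,0,0,-0.035,0.15],[0.006,-0.002,0.326,0,0,-0.035,0.15],[0.006,-0.002,0.326,0,0,-0.035,0.15],[0.006,-0.002,0.326,0,0,-0.035,0.6],[0.006,-0.002,0.326,0,0,-0.035,0.6],[0.006,-0.002,0.326,0,0,-0.035,0.6],[0.006,-0.002,0.326,0,0,-0.035,0.6]])

```text
clock: 23.85
position: [0.463, -0.4175, 0.0091]
tool_rot: [3.141, 0.001, 0.848]
force: [0.6, 1.7, 5.4]
grip_width: 0.0507
finger_force: 63.2
```

Run:
```python
from h import *
o=observe();print(o['force'])
go((.619,-.172,.11,90))
```

```text
[0.62453894 1.70799035 5.4166336 ]
(0.619, -0.172, 0.11, 90) [0.5743, -0.0907, -0.2026] [0.0, 0.0007, -0.3452]
```

>>> play_rows(deltas=[[0,0,-0.08,0,0,0,0.6],[0.02,-0.003,-0.17,0,0,-0.02,0.6],[0.11,-0.018,-0.202,0,0,-0.345,0.6],[0.2,-0.032,-0.202,0,0,-0.345,0.6],[0.29,-0.046,-0.202,0,0,-0.345,0.6],[0.38,-0.06,-0.202,0,0,-0.345,0.6],[0.47,-0.075,-0.202,0,0,-0.345,0.6],[0.575,-0.091,-0.202,0,0,-0.345,0.6],[0.575,-0.091,-0.202,0,0,-0.345,0.6],[0.575,-0.091,-0.202,0,0,-0.345,0.6]])

```text
clock: 24.85
position: [0.6192, -0.1698, 0.1089]
tool_rot: [-3.14, 0.0, 1.573]
force: [-1.2, -0.4, -2.1]
grip_width: 0.0508
finger_force: 64.0
```

Run:
```python
from h import *
go((.619,-.172,.11,90),(.619,-.172,.0265,90))
im=snap('wrist','w10',None,1.4); blobs(im)
```

```text
(0.619, -0.172, 0.11, 90) [-0.0043, -0.0003, -0.0022] [-0.0006, 0.0001, 0.001]
(0.619, -0.172, 0.0265, 90) [-0.0043, -0.0001, 0.1648] [-0.0006, 0.0001, 0.001]
blob [400. 411.] [150. 172.] 90.0 (224, 240, 124, 108)
blob [732. 393.] [ 35. 236.] 19.6 (486, 202, 74, 161)
blob [400. 222.] [ 91. 116.] 90.0 (244, 126, 84, 66)
blob [636. 181.] [ 13. 168.] 7.1 (443, 70, 21, 120)
blob [404. 105.] [ 87. 119.] 90.0 (246, 44, 86, 63)
blob [743.  65.] [132.  79.] 89.0 (502, 0, 58, 94)
blob [109.  89.] [199. 178.] 0.0 (7, 0, 143, 128)
```

>>> play_rows(deltas=[[-0.005,0,0.05,0,0,0,0.6],[-0.005,0,0.1,0,0,0,0.6],[-0.005,0,0.14,0,0,0,0.6],[-0.005,0,0.158,0,0,0,0.6],[-0.005,0,0.165,0,0,0,0.6],[-0.005,0,0.165,0,0,0,0.6],[-0.005,0,0.165,0,0,0,0.3],[-0.005,0,0.165,0,0,0,0.2],[-0.005,0,0.1,0,0,0,0.2],[-0.005,0,-0.05,0,0,0,0.2]])

```text
clock: 25.9
position: [0.617, -0.1736, 0.107]
tool_rot: [-3.135, -0.001, 1.571]
force: [1.4, -0.2, 1.1]
grip_width: 0.068
finger_force: 0.0
```

Run:
```python
from h import *
o=observe();print(o['position'],o['grip_width'],o['force'])
go((.619,-.172,.20,90),(.619,-.30,.20,90))
snap('top','top2',(130,100,470,300),2.35)
```

```text
[ 0.61696623 -0.17362655  0.10702123] 0.06802481980354053 [ 1.3973109  -0.22320843  1.08589971]
(0.619, -0.172, 0.2, 90) [0.0035, 0.0029, -0.186] [-0.003, -0.0005, -0.0001]
(0.619, -0.3, 0.2, 90) [-0.2525, 0.0029, -0.1863] [-0.003, -0.0005, -0.0001]
```

View pics/top2.png

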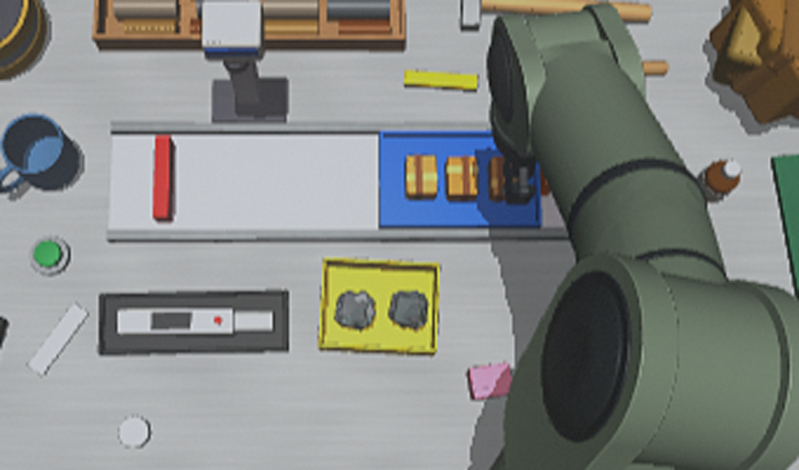

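>>> play_rows(deltas=[[0,0.006,-0.08,-0.003,0,0,0.3],[-0.08,0.006,-0.1,-0.003,0,0,1],[-0.16,0.006,-0.1,-0.003,0,0,1],[-0.223,0.006,-0.1,-0.003,0,0,1],[-0.223,0.006,-0.05,-0.003,0,0,1],[-0.223,0.006,0.03,-0.003,0,0,1],[-0.223,0.006,0.09,-0.003,0,0,1],[-0.223,0.006,0.13,-0.003,0,0,1],[-0.223,0.006,0.144,-0.003,0,0,1],[-0.223,0.006,0.144,-0.003,0,0,1]])

```text
clock: 26.95
position: [0.621, -0.2853, 0.0357]
tool_rot: [3.138, -0.0, 1.57]
force: [-0.3, -0.2, 0.5]
grip_width: -0.0002
finger_force: 0.0
```

>>> play_rows(deltas=[[0.012,0,0,0,0,0,1],[0.026,0,0,0,0,0,1],[0.038,0,0,0,0,0,1],[0.048,0,0,0,0,0,1],[0.056,0,0,0,0,0,1],[0.064,0,0,0,0,0,1],[0.073,0,0,0,0,0,1],[0.084,0,0,0,0,0,1],[0.097,0,0,0,0,0,1],[0.11,0,0,0,0,0,1]])

```text
clock: 27.95
position: [0.6211, -0.2301, 0.0359]
tool_rot: [3.138, 0.0, 1.57]
force: [0.2, -4.1, 1.7]
grip_width: -0.0003
finger_force: 2.2
```

>>> play_rows(deltas=[[0.013,0,0,0,0,0,1],[0.026,0,0,0,0,0,1],[0.039,0,0,0,0,0,1],[0.052,0,0,0,0,0,1],[0.065,0,0,0,0,0,1],[0.078,0,0,0,0,0,1],[0.091,0,0,0,0,0,1],[0.104,0,0,0,0,0,1],[0.115,0,0,0,0,0,1],[0.12,0,0,0,0,0,1]])

```text
clock: 28.95
position: [0.6212, -0.1696, 0.0359]
tool_rot: [3.138, -0.0, 1.571]
force: [0.0, -4.3, 4.2]
grip_width: 0.0
finger_force: 2.6
```

Run:
```python
from h import *
o=observe();print(o['position'],o['tool_rot'],o['force'])
c=get_calibration('wrist'); im=snap('wrist','w11',None,1.4)
import pickle; pickle.dump(c,open('w11.pkl','wb'))
go((.62,o['position'][1],.0355,90))
```

```text
[ 0.62123424 -0.16959722  0.03588062] [ 3.13777116e+00 -2.15970308e-04  1.57096896e+00] [ 0.04763709 -4.25338838  4.17663471]
(0.62, np.float64(-0.16959722403473518), 0.0355, 90) [-0.0005, -0.0024, 0.0006] [0.0017, -0.0002, 0.0002]
```

View pics/w11.png

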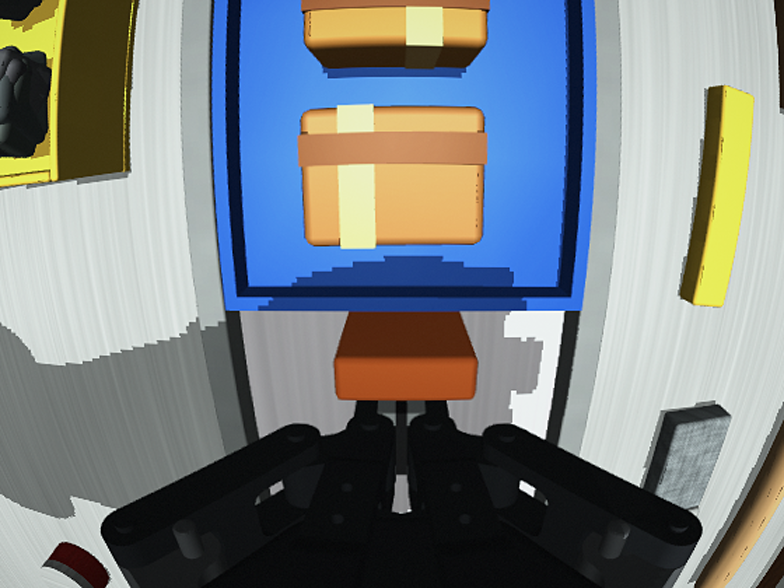

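>>> play_rows(deltas=[[0.01,0,0,0,0,0,1],[0.025,0,0,0,0,0,1],[0.041,0,0,0,0,0,1],[0.057,0,0,0,0,0,1],[0.073,0,0,0,0,0,1],[0.089,0,0,0,0,0,1],[0.105,0,0,0,0,0,1],[0.121,0,0,0,0,0,1],[0.137,0,0,0,0,0,1],[0.15,0,0,0,0,0,1]])

```text
clock: 30.0
position: [0.6211, -0.0945, 0.0358]
tool_rot: [3.138, -0.0, 1.571]
force: [0.1, -3.9, 1.4]
grip_width: -0.0002
finger_force: 2.1
```

>>> play_rows(deltas=[[0.013,0,0,0,0,0,1],[0.026,0,0,0,0,0,1],[0.039,0,0,0,0,0,1],[0.052,0,0,0,0,0,1],[0.065,0,0,0,0,0,1],[0.078,0,0,0,0,0,1],[0.091,0,0,0,0,0,1],[0.103,0,0,0,0,0,1],[0.113,0,0,0,0,0,1],[0.118,0,0,0,0,0,1]])

```text
clock: 31.0
position: [0.6212, -0.0357, 0.0358]
tool_rot: [3.138, -0.0, 1.571]
force: [-0.1, -2.6, -0.6]
grip_width: -0.0002
finger_force: 1.7
```

Run:
```python
from h import *
o=observe();print(o['position'],o['tool_rot'],o['force'])
c=get_calibration('top'); im=snap('top','top3',(170,140,320,220),5)
```

```text
[ 0.62115034 -0.03565938  0.03577104] [ 3.13795796e+00 -2.76290645e-04  1.57089900e+00] [-0.12395575 -2.56107675 -0.63743611]
```

View pics/top3.png

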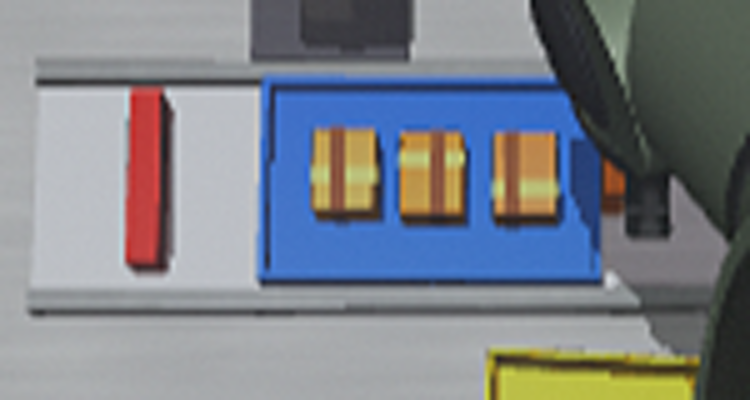

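>>> play_rows(deltas=[[0.008,0,0,0,0,0,1],[0.017,0,0,0,0,0,1],[0.026,0,0,0,0,0,1],[0.035,0,0,0,0,0,1],[0.043,0,0,0,0,0,1],[0.05,0,0,0,0,0,1],[0.056,0,0,0,0,0,1],[0.061,0,0,0,0,0,1],[0.066,0,0,0,0,0,1],[0.07,0,0,0,0,0,1]])

```text
clock: 32.05
position: [0.6212, -0.0013, 0.0358]
tool_rot: [3.138, 0.0, 1.57]
force: [0.2, -2.7, -0.8]
grip_width: -0.0001
finger_force: 1.6
```

>>> play_rows(deltas=[[0.004,0,0,0,0,0,1],[0.008,0,0,0,0,0,1],[0.012,0,0,0,0,0,1],[0.016,0,0,0,0,0,1]])

```text
clock: 32.45
position: [0.6212, 0.0067, 0.0358]
tool_rot: [3.138, -0.0, 1.57]
force: [-1.2, -3.4, -1.1]
grip_width: 0.0006
finger_force: 1.6
```

>>> play_rows(deltas=[[0.003,0,0,0,0,0,1],[0.006,0,0,0,0,0,1],[0.009,0,0,0,0,0,1]])

```text
clock: 32.75
position: [0.6212, 0.0112, 0.0358]
tool_rot: [3.138, 0.0, 1.57]
force: [-0.6, -3.6, -1.8]
grip_width: 0.0002
finger_force: 1.5
```

>>> play_rows(deltas=[[0.002,0,0,0,0,0,1],[0.004,0,0,0,0,0,1],[0.006,0,0,0,0,0,1],[0.008,0,0,0,0,0,1]])

```text
clock: 33.15
position: [0.6212, 0.0151, 0.0358]
tool_rot: [3.138, 0.0, 1.57]
force: [-1.0, -3.2, -1.8]
grip_width: -0.0004
finger_force: 1.5
```

Run:
```python
from h import *
o=observe();print(o['position'],o['force'])
im=snap('side','side2',(150,130,330,320),1)
hsv=cv2.cvtColor(im,cv2.COLOR_RGB2HSV)
c=get_calibration('side')
# gap: stop face vs carrier nose, project nose for current estimate
red=cv2.inRange(hsv,(0,150,60),(6,255,255))|cv2.inRange(hsv,(174,150,60),(180,255,255)); blue=cv2.inRange(hsv,(105,150,50),(120,255,255))
for n,m in(('red',red),('blue',blue)):
    k=max(cv2.findContours(m,0,1)[0],key=cv2.contourArea); print(n,cv2.approxPolyDP(k,3,True)[:,0].tolist())
t=grab_frame('top'); h2=cv2.cvtColor(t,cv2.COLOR_RGB2HSV)
for n,m in(('red',cv2.inRange(h2,(0,150,60),(6,255,255))|cv2.inRange(h2,(174,150,60),(180,255,255))),('blue',cv2.inRange(h2,(105,150,50),(120,255,255)))):
    k=m[150:200,190:330]; print(n,'row175 cols',np.where(k[25]>0)[0][[0,-1]]+190)
```

```text
[0.62121751 0.01511646 0.03581303] [-1.00387087 -3.21124177 -1.84325216]
red [[183, 250], [186, 257], [219, 272], [223, 270], [223, 261], [187, 245]]
blue [[234, 193], [188, 242], [224, 258], [228, 265], [271, 210], [256, 203], [256, 214], [245, 222], [242, 231], [233, 236], [224, 251], [207, 243], [205, 234], [226, 210], [231, 210], [238, 196]]
red row175 cols [196 201]
blue row175 cols [206 272]
```

>>> play_rows(deltas=[[0.002,0,0,0,0,0,1],[0.004,0,0,0,0,0,1],[0.006,0,0,0,0,0,1],[0.008,0,0,0,0,0,1]])

```text
clock: 33.65
position: [0.6212, 0.0191, 0.0358]
tool_rot: [3.138, 0.0, 1.57]
force: [0.1, -3.2, -1.2]
grip_width: -0.0
finger_force: 1.6
```

>>> play_rows(deltas=[[0.002,0,0,0,0,0,1],[0.004,0,0,0,0,0,1]])

```text
clock: 33.85
position: [0.6212, 0.0212, 0.0358]
tool_rot: [3.138, -0.0, 1.57]
force: [0.7, -2.7, -0.7]
grip_width: 0.0
finger_force: 1.7
```

>>> play_rows(deltas=[[0.002,0,0,0,0,0,1],[0.004,0,0,0,0,0,1]])

```text
clock: 34.05
position: [0.6213, 0.0231, 0.0358]
tool_rot: [3.138, 0.0, 1.57]
force: [-1.2, -2.7, -0.5]
grip_width: -0.0002
finger_force: 1.7
```

>>> play_rows(deltas=[[0.002,0,0,0,0,0,1],[0.004,0,0,0,0,0,1]])

```text
clock: 34.25
position: [0.6213, 0.0237, 0.0358]
tool_rot: [3.138, 0.002, 1.57]
force: [2.2, -12.4, 0.7]
grip_width: -0.0001
finger_force: 6.5
```

>>> play_rows(deltas=[[0.002,0,0,0,0,0,1],[0.004,0,0,0,0,0,1]])

```text
clock: 34.45
position: [0.6216, 0.0239, 0.0359]
tool_rot: [3.138, 0.004, 1.568]
force: [3.5, -21.0, 0.6]
grip_width: 0.0003
finger_force: 10.7
```

>>> play_rows(deltas=[[0.002,0,0,0,0,0,1],[0.004,0,0,0,0,0,1]])

```text
clock: 34.65
position: [0.6219, 0.024, 0.0359]
tool_rot: [3.137, 0.006, 1.567]
force: [5.0, -30.0, 2.4]
grip_width: 0.0001
finger_force: 15.0
```

>>> play_rows(deltas=[[-0.02,0,0,0,0,0,1],[-0.05,0,0,0,0,0,1],[-0.05,0,-0.08,0,0,0,1],[-0.05,-0.01,-0.18,0,0,0,1],[-0.05,-0.04,-0.26,0,0,0,1],[-0.02,-0.12,-0.3,0,0,0,1],[0.05,-0.18,-0.3,0,0,0,1],[0.14,-0.21,-0.3,0,0,0,1],[0.23,-0.21,-0.3,0,0,0,1],[0.32,-0.21,-0.3,0,0,0,1]])

```text
clock: 35.65
position: [0.5155, 0.1904, 0.186]
tool_rot: [3.137, -0.0, 1.57]
force: [1.6, -0.1, -0.2]
grip_width: -0.0001
finger_force: 0.0
```

Run:
```python
from h import *
o=observe();print(o['position'],o['force'])
t=grab_frame('top'); h2=cv2.cvtColor(t,cv2.COLOR_RGB2HSV)
for n,m in(('red',cv2.inRange(h2,(0,150,60),(6,255,255))|cv2.inRange(h2,(174,150,60),(180,255,255))),('blue',cv2.inRange(h2,(105,150,50),(120,255,255)))):
    k=m[150:200,190:330]; w=np.where(k[15]>0)[0]; print(n,w[[0,-1]]+190 if len(w) else None)
c=get_calibration('wrist'); w=grab_frame('wrist'); hw=cv2.cvtColor(w,cv2.COLOR_RGB2HSV); cv2.imwrite('pics/w12.png',w[:,:,::-1])
m=cv2.inRange(hw,(50,120,60),(80,255,255)); 
for k in cv2.findContours(m,0,1)[0]:
    if cv2.contourArea(k)>80:
        (u,v),r=cv2.minEnclosingCircle(k); print(u,v,r,cv2.contourArea(k),px2w(c,u,v,.03,True),px2w(c,u,v,.02,True))
go((.517,.4154,.185,90))
```

```text
[0.51546033 0.19044739 0.18601566] [ 1.60085485 -0.05537008 -0.189292  ]
red None
blue [243 270]
(0.517, 0.4154, 0.185, 90) [0.4394, 0.0076, 0.0037] [0.0021, -0.0019, 0.0033]
```

>>> play_rows(deltas=[[0.09,0.007,0,0.002,0,0,1],[0.18,0.007,0,0.002,0,0,1],[0.27,0.007,0,0.002,0,0,1],[0.35,0.007,0,0.002,0,0,1],[0.4,0.007,0,0.002,0,0,1],[0.43,0.007,0,0.002,0,0,1],[0.43,0.007,0,0.002,0,0,1]])

```text
clock: 36.45
position: [0.5187, 0.4056, 0.1852]
tool_rot: [-3.14, -0.001, 1.572]
force: [-0.6, -0.0, 0.5]
grip_width: -0.0002
finger_force: 0.0
```

Run:
```python
from h import *
o=observe();print(o['position'],o['tool_rot'],o['force'])
c=get_calibration('wrist'); w=snap('wrist','w13',None,1.4); hw=cv2.cvtColor(w,cv2.COLOR_RGB2HSV)
m=cv2.inRange(hw,(45,80,40),(85,255,255)); 
for k in cv2.findContours(m,0,1)[0]:
    if cv2.contourArea(k)>80:
        (u,v),r=cv2.minEnclosingCircle(k); print(u,v,r,cv2.contourArea(k),px2w(c,u,v,.03,True),px2w(c,u,v,.02,True))
print(w2px(c,(*o['position'][:2],.03),True))
t=grab_frame('top'); h2=cv2.cvtColor(t,cv2.COLOR_RGB2HSV)
for n,m in(('red',cv2.inRange(h2,(0,150,60),(6,255,255))|cv2.inRange(h2,(174,150,60),(180,255,255))),('blue',cv2.inRange(h2,(105,150,50),(120,255,255)))):
    k=m[150:200,190:330]; print(n,[(r+150,(np.where(k[r]>0)[0][[0,-1]]+190).tolist()) for r in (10,15,25,35) if k[r].any()])
```

```text
[0.51873893 0.40561443 0.18516583] [-3.14039616e+00 -8.81850513e-04  1.57237639e+00] [-0.62165213 -0.0357624   0.46883986]
288.6421203613281 174.8689727783203 18.392797470092773 978.0 [0.51999237 0.42400491 0.03      ] [0.52006022 0.42199991 0.02      ]
[287.24922206 193.9183507 ]
red [(160, [196, 201]), (165, [196, 201]), (175, [196, 201]), (185, [196, 201])]
blue [(160, [203, 270]), (165, [203, 270]), (175, [203, 270]), (185, [203, 270])]
```

View pics/w13.png

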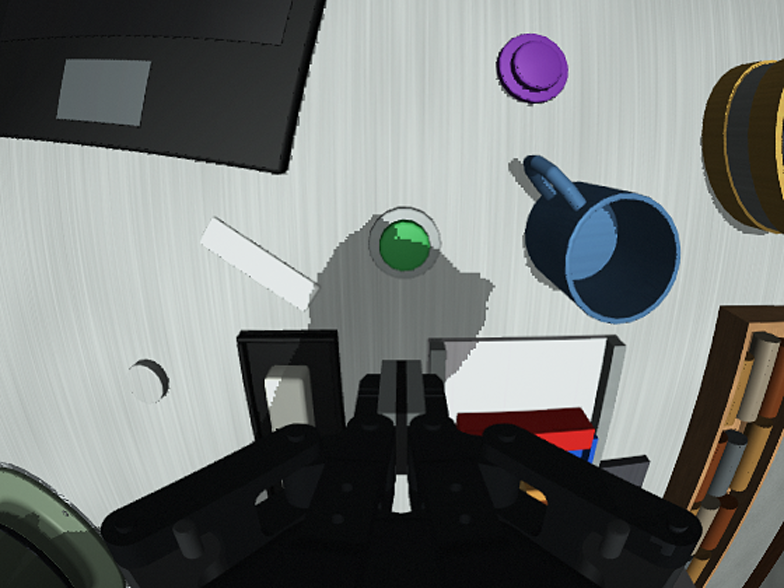

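>>> play_rows(deltas=[[0.03,0.002,0.06,0,0,0,1],[0.03,0.002,0.14,0,0,0,1],[0.03,0.002,0.21,0,0,0,1],[0.03,0.002,0.255,0,0,0,1],[0.03,0.002,0.275,0,0,0,1],[0.03,0.002,0.29,0,0,0,1],[0.03,0.002,0.298,0,0,0,1],[0.03,0.002,0.304,0,0,0,1]])

```text
clock: 37.35
position: [0.5208, 0.4192, 0.0342]
tool_rot: [3.141, -0.001, 1.57]
force: [0.3, 0.3, -0.1]
grip_width: -0.0002
finger_force: 0.0
```

>>> play_rows(deltas=[[0,0,0.004,0,0,0,1],[0,0,0.008,0,0,0,1],[0,0,0.008,0,0,0,1]])

```text
clock: 37.65
position: [0.5203, 0.4192, 0.0295]
tool_rot: [-3.141, -0.0, 1.57]
force: [0.6, 0.5, -0.1]
grip_width: 0.0002
finger_force: 0.0
```

>>> play_rows(deltas=[[0,0,0.004,0,0,0,1],[0,0,0.008,0,0,0,1],[0,0,0.008,0,0,0,1]])

```text
clock: 37.95
position: [0.5201, 0.419, 0.0252]
tool_rot: [-3.141, 0.0, 1.57]
force: [0.4, 0.2, 0.3]
grip_width: -0.0002
finger_force: 0.0
```

>>> play_rows(deltas=[[0,0,0.004,0,0,0,1],[0,0,0.006,0,0,0,1],[0,0,0.006,0,0,0,1]])

```text
clock: 38.25
position: [0.5202, 0.4191, 0.0223]
tool_rot: [-3.141, 0.0, 1.57]
force: [-0.1, 0.4, -0.2]
grip_width: -0.0003
finger_force: 0.0
```

>>> play_rows(deltas=[[0,0,0.004,0,0,0,1],[0,0,0.006,0,0,0,1],[0,0,0.006,0,0,0,1]])

```text
clock: 38.55
position: [0.5203, 0.4192, 0.0194]
tool_rot: [-3.141, -0.0, 1.57]
force: [-0.2, 0.5, 2.7]
grip_width: -0.0003
finger_force: 1.4
```

>>> play_rows(deltas=[[0,0,0.003,0,0,0,1],[0,0,0.005,0,0,0,1],[0,0,0.005,0,0,0,1]])

```text
clock: 38.85
position: [0.5203, 0.4192, 0.0169]
tool_rot: [-3.141, -0.0, 1.57]
force: [0.0, -0.1, 4.8]
grip_width: 0.0002
finger_force: 2.2
```

>>> play_rows(deltas=[[0,0,0.003,0,0,0,1],[0,0,0.005,0,0,0,1],[0,0,0.005,0,0,0,1]])

```text
clock: 39.15
position: [0.5205, 0.4193, 0.0158]
tool_rot: [3.141, -0.0, 1.57]
force: [-5.1, -5.1, 24.9]
grip_width: -0.0002
finger_force: 12.4
```

>>> play_rows(deltas=[[0,0,0.002,0,0,0,1],[0,0,0.003,0,0,0,1],[0,0,0.003,0,0,0,1]])

```text
clock: 39.45
position: [0.5206, 0.4194, 0.0155]
tool_rot: [3.141, -0.0, 1.57]
force: [-9.7, -10.7, 43.3]
grip_width: -0.0
finger_force: 21.8
```

>>> play_rows(deltas=[[0,0,-0.01,0,0,0,1],[0,0,-0.06,0,0,0,1],[0,0,-0.14,0,0,0,1],[0,0,-0.22,0,0,0,1],[0,0,-0.3,0,0,0,1],[0,0,-0.38,0,0,0,1],[0,0,-0.4,0,0,0,1]])

```text
clock: 40.15
position: [0.5213, 0.4202, 0.2173]
tool_rot: [3.138, -0.004, 1.57]
force: [0.6, 1.0, -0.1]
grip_width: 0.0003
finger_force: 0.0
```

Run:
```python
from h import *
print(observe()['force'])
im=snap('top','top4',(110,90,390,290),2.8)
snap('side','side3')
```

```text
[ 0.60914971  1.02348183 -0.11812403]
```

View pics/top4.png

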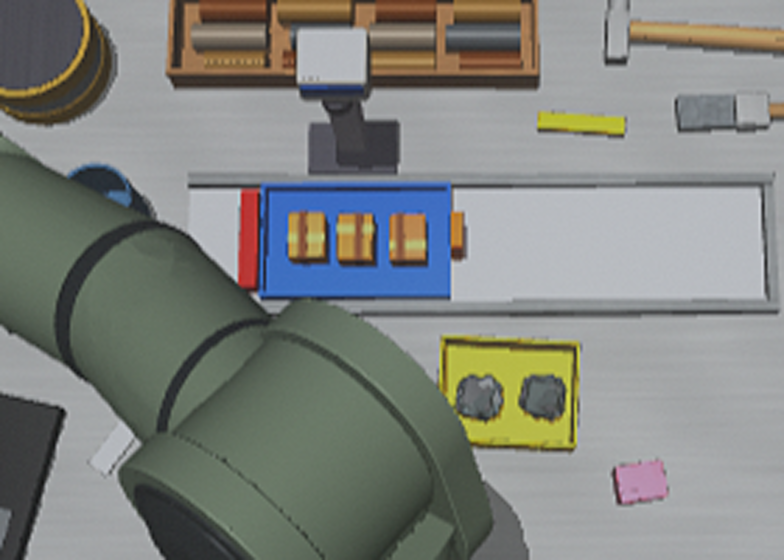

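Carrier rests against the stop with the three specimens in it, both lumps are in the bin, and the button has been pressed to its end.

```bash
python3 -c "
from workcell import *
print(job_done())"
```

```text
the job is handed in; nothing more can be done
None
```

The job is handed in: probe in its rest, both grey lumps in the bin, all three ochre specimens in the carrier, carrier against the stop, then the scan button pressed to its end; the one doubt is a 43 N peak as the fingers bottomed out the button, because the rules allow only 40 N on the arm or gripper body.

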